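Snap the cell home in the bench charger

TASK

A fat torch cell lies in the bench charger but is not seated: its nub is still on top of the retaining lip. Lift away the dropper bottle that stands on the charger and stand it upright on the bench, at least 12 cm from the lip; then, without taking the cell out, press the cell back against the coil spring, swing its nub end down past the lip and let the spring push the nub home under the lip, so that the cell lies level in the bay. Press gently, like a thumb (never over 40 N), and do not disturb the puck, the clamp and the tape roll.

Things in the scene. Friction and masses are not known exactly. Their poses are not given: they have to be found in the camera images.
- charger: Grey/black one-cell bench charger, 220x70 mm, screwed to the bench. Origin: centre of its underside. +x runs along the bay from nub end to spring end, +z up. Bay floor 12 mm high; side cheeks 42 mm high, 53 mm apart inside. Spring block at x=94..110 mm, 72 mm high. All x, y, z below called 'charger frame' are in this frame.
- lip_edge (a point): Middle of the upper edge of the retaining lip: charger frame x=-41, y=0, z=51 mm. The lip (40 mm wide, 46 to 51 mm high, top flush with the housing) overhangs the bay by 7 mm from the contact wall at x=-48 mm.
- housing_top (a point): Middle of the flat top of the charger's solid grey housing, 51 mm high, 70 mm wide, charger frame x=-110 to -48 mm (this point x=-79). It lies before the nub end; its inner face is the contact wall. Fingers may move above it.
- seat (a point): Where the seated cell's centre belongs: charger frame x=17, y=0, z=37 mm. The nub is then against the contact wall under the lip, the nub-end face at x=-38 mm, and the top 11 mm of that face (up to z=62 mm) stands above the lip, clear for a fingertip.
- plunger (a joint): Travel (m) of the steel spring plate, 46 x 54 mm, that bears on the cell's tail. 0 = relaxed, plate at charger frame x=64 mm; grows as it is pressed toward +x; hard stop 0.0225. Coil force 1.3 N at 0 plus 0.65 N per mm: 6.5 N seated (0.008), 8 N as found (0.010), 16 N at the stop. The nub clears the lip from about 0.020 on when tilted, 0.015 when level.
- cell: Torch cell, black sleeve, aluminium ends, 50 mm diameter, 110 mm long plus nub, 0.5 kg. Origin: its centre; -x points to the nub end, a flat face at x=-55 mm. As found tilted 0.2 rad, nub end up, tail against the spring plate; top of the end face 83 mm over the bench. The lip stops it going straight down. Pressed back by the upper end face it can be carried down with the fingertip; its weight helps.
- cell_nub (a point): Middle of the tip of the cell's central brass nub (14 mm diameter, 10 mm long), 65 mm from the cell's centre. As found the nub rests on top of the lip and the end face below it bears on the lip's edge.
- cell_tail (a point): Middle of the cell's tail face, 55 mm from the cell's centre; about 37 mm high both as found and seated.
- flux: Brown dropper bottle with white cap and nozzle, 34 mm diameter, 92 mm high, 60 g. Origin: centre of its underside, +z up. As found it stands on the charger's housing (underside 51 mm over the bench), close before the cell's nub end. The bench around world x=0.47, y=0.38 m is always free to set it down.
- flux_center (a point): Grasp point on the bottle's axis, 35 mm above its underside, where it is 34 mm wide.
- mouse_puck: Bystander: white domed pointing puck, 63x98x30 mm, loose on the bench. Origin: centre of its underside.
- clamp: Bystander: small black spring clamp, 19x78x30 mm, loose on the bench. Origin: centre of its underside.
- tape: Bystander: roll of brown tape lying flat, 58 mm diameter, 18 mm high. Origin: centre of its underside.
Not all that is in view belongs to the job. Leave any green look-alike of the cell alone.

How it is judged:
By the outcome, as a careful person would: the job done as asked, in the order asked, and still so for the second after the job is handed in, with the robot touching nothing.
It also fails if it takes over 72 s, if anything falls off the work surface, if the arm or the gripper's body presses on something with over 40 N, if the wrist force passes 120 N, or if a joint passes its speed limit or range.

ROBOT

A 6-joint arm with a two-finger parallel gripper is mounted at the origin on a cart in front of the work surface, level with it; the furniture and walls round the work are solid. World frame = base frame: x ahead of the robot, y to its left, z up, the work surface at z = 0. Lengths are in m, angles in rad, forces in N, time in s.
With the tool pointing down it reaches from about 0.35 to 0.975 m from the base axis. Payload 4.9 kg.
Tool frame: the origin (TCP) lies at the very end of the fingers, on their centre line; the grasp point (between the pads) lies 19 mm behind it (ctrl.pinch_z is the distance from the TCP to the grasp point, in m); z points along the fingers, y is the direction in which the jaws open and shut (so a half turn about z gives the same grasp; the last joint's range is limited). The gripper opens to 85 mm and grips with 20 to 120 N. Pads are 22 mm wide; open, the fingers measure 114 mm over their backs; the gripper's body (76 mm by 85 mm) begins 54 mm behind the grasp point. The pads swing forward as they close: fully open they stand 13 mm farther back than shut.
Start: joints at [0.994, 0.053, 1.613, -0, 1.476, -0.119], TCP at [0.276, 0.561, 0.231] pointing down, gripper open.
Joint ranges: [-3.01, 3.01], [-1.01, 2.22], [0.06, 2.58], [-1.02, 4.17], [0.09, 2.62], [-3.14, 3.14]. Speed limits (rad/s): [2.57, 2.57, 3.14, 3.14, 3.14, 3.14].

INTERFACE

Orientations are given as a rotation vector (axis times angle).
In Python, from station import ctrl gives the robot as it stands.
- The arm moves only by the tool carry_out, never from a script. Its argument "series" is a list of rows, each a list of 7 numbers: the shift along the world's x, y, z each as a share of 0.025 m, from -1 to 1, then the turn, a rotation vector about the world's x, y, z each as a share of 0.1 rad, from -1 to 1, then the opening, from 0 (shut) to 1 (fully open). A call has 1 to 12 rows; each row shifts and turns the commanded pose from where the row before left it; what a row does not reach is not made up. A row lasts 1/10 s, in which the tool goes at most 50 mm and 8.59 degrees, less where a joint would pass 70% of its speed; a pose out of reach is approached as far as the arm can. A call with a number of a shift or a turn outside -1 to 1 is refused whole. A call with a gripper value outside its range is refused whole. The fingers move at their own pace and stop on an object; "grip_force" is the grip in N (left out, the last holds). Time passes only in rows, so rows that do not move let the fingers close. It gives the time, the measured TCP pose, the force and the opening at its end, in the units of the state.
- ctrl.get_obs(): the state, without advancing time (a new reading comes with each control period).
- ctrl.get_image(name): name is "side" or "top"; returns a dict with "frame" (420x560x3 uint8, blue, green, red), "fx", "fy", "cx", "cy" (pixels), "R" (3x3) and "t" (3): a world point X has camera coordinates R X + t. Camera axes: x right, y down, z forward; pixel columns grow to the right and rows downward; lengths in m; the calibration is good to about 2 mm. A picture is of the moment at which its call begins. There is no depth.
- ctrl.finish_job(): hands the job in, once; it reports no verdict.
Trained networks look in a picture, given as the dict that the camera call returned (one of the last four; its "shot" number tells which), for a name from the list of things; names that differ only in an ending like _2 or _b are one class to them, and where a whole thing is asked for, a point or a joint stands for the part that bears it (a point fixed in the world has none). Each returns a list of dicts, best first, with "p" (0 to 1); they miss things now and then, are a little off and sometimes report something else, mostly with a low value. They report only what shows in the picture. A call takes as long as a camera call. They do not tell look-alikes from the thing itself.
- ctrl.trace(picture, name): "mask" (420x560 bool, what is visible of it) and "rect" ([left, top, width, height] as shares, 0 to 1, of the picture: columns of its width, rows of its height, round what is visible of it).
- ctrl.mark_of(picture, name): "position" ([column, row] as shares, 0 to 1, of the picture: columns of its width, rows of its height: a listed point, or the origin of a listed thing).
The state is a dict: "t": time; "q": joint angles; "dq": joint speeds; "effort": joint torques, N m; "tool_pos": TCP position; "tool_rot": TCP orientation; "contact_force": force on the tool from outside, world axes, zero at the start; "wrist_torque": the same for the moment, N m; "opening": finger opening in m.
Only numpy, scipy, OpenCV 4.12 (cv2) and the standard library are available. Lean on these libraries where they do the work, as an engineer would, in place of code of your own. Each camera call takes 0.05 s, during which the arm holds its last target.

## Working session

There is one attempt and no reset: what is moved stays moved. The work goes in short steps, Python scripts to look and compute and a tool call to move; the robot and the scene stay as the last step left them, time stands still between calls to the robot, and variables do not carry over. Pictures are saved under pics/ and viewed, and the job is handed in when it is done.

Besides the shell and the picture viewer there is one more tool, called after "Call:" as a command line: name --pt "numbers of a row" for each row, then --argument value for the rest. carry_out: Moves the arm, as the interface text tells. Shift numbers are shares of 0.025 m and turn numbers shares of 0.1 rad, none past 1 either way. Its arguments: {"type":"object","properties":{"series":{"type":"array"},"grip_force":{"type":"number"}},"required":["series"]}

```bash
ls; mkdir -p pics; cat > h.py <<'E'
import numpy as np, cv2
from station import ctrl
def shot(n):
    p=ctrl.get_image(n); return p
def px(p,s): return np.array([s[0]*560,s[1]*420])
def proj(p,X):
    c=np.array(p["R"])@np.array(X)+np.array(p["t"]); return np.array([p["fx"]*c[0]/c[2]+p["cx"],p["fy"]*c[1]/c[2]+p["cy"]])
def ray(p,u):
    R=np.array(p["R"]);t=np.array(p["t"])
    d=R.T@np.array([(u[0]-p["cx"])/p["fx"],(u[1]-p["cy"])/p["fy"],1.]); return -R.T@t,d/np.linalg.norm(d)
def atz(p,u,z):
    o,d=ray(p,u); return o+d*(z-o[2])/d[2]
def tri(r):
    A=np.zeros((3,3));b=np.zeros(3)
    for o,d in r:
        M=np.eye(3)-np.outer(d,d);A+=M;b+=M@o
    return np.linalg.solve(A,b)
E
python3 - <<'E'
from h import *
np.set_printoptions(precision=4,suppress=True)
o=ctrl.get_obs();print(o)
P={}
for n in("side","top"):
    P[n]=p=shot(n);cv2.imwrite(f"pics/{n}0.png",p["frame"]);print(n,p["fx"],p["R"],p["t"],"cam",-np.array(p["R"]).T@np.array(p["t"]))
for k in "charger lip_edge housing_top seat cell cell_nub cell_tail flux flux_center mouse_puck clamp tape".split():
    rs=[]
    for n in P:
        m=ctrl.mark_of(P[n],k)[:2]
        print(k,n,[(px(P[n],x["position"]).round(1),round(x["p"],2)) for x in m])
        if m: rs.append(ray(P[n],px(P[n],m[0]["position"])))
    if len(rs)==2: print("   ",tri(rs))
E
```

```text
pics
{'t': 0.0, 'q': array([ 0.994 ,  0.0534,  1.6143,  0.    ,  1.476 , -0.119 ]), 'dq': array([ 0.0014,  0.0003, -0.001 , -0.0006, -0.    , -0.0007]), 'effort': array([  0.0016, -39.3675, -37.0179,   0.    ,   0.0068,   0.    ]), 'tool_pos': array([0.2759, 0.5601, 0.2301]), 'tool_rot': array([-0.7127, -3.0589,  0.003 ]), 'contact_force': array([ 0.169 , -0.2537,  0.1444]), 'wrist_torque': array([ 0.0009, -0.0129, -0.0027]), 'opening': 0.0854126191048099}
side 413.84553398320827 [[ 0.8565 -0.5162 -0.0045]
 [-0.3181 -0.521  -0.7921]
 [ 0.4065  0.6798 -0.6104]] [-0.3864  0.3185  0.5845] cam [ 0.1947 -0.4309  0.6073]
top 449.3050017542148 [[-0.0168 -0.9993 -0.0324]
 [-0.9806  0.0228 -0.1946]
 [ 0.1952  0.0285 -0.9803]] [0.1741 0.539  0.8377] cam [0.3679 0.1378 0.9317]
charger side [(array([282.9, 261.2]), 0.87), (array([304.6, 272.9]), 0.45)]
charger top [(array([311.5, 230.8]), 0.69)]
    [ 0.5084  0.0775 -0.0021]
lip_edge side [(array([271.2, 229.5]), 0.55)]
lip_edge top [(array([295.5, 226.9]), 0.87), (array([381.9, 287.9]), 0.34)]
    [0.5055 0.1134 0.059 ]
housing_top side [(array
[... 748 characters left out ...]
ray([294.3, 313.9]), 0.57)]
    [ 0.5047 -0.0025  0.0436]
flux side [(array([256.4, 227. ]), 0.63), (array([258.9, 336.1]), 0.27)]
flux top [(array([277.4, 232.1]), 0.79)]
    [0.495  0.1504 0.044 ]
flux_center side [(array([255.9, 210.7]), 0.91)]
flux_center top [(array([273.8, 230.4]), 0.71)]
    [0.4953 0.1558 0.0827]
mouse_puck side [(array([340.9, 207.3]), 0.92)]
mouse_puck top [(array([276. , 138.2]), 0.59)]
    [0.7111 0.1475 0.0078]
clamp side [(array([260.2, 335.2]), 0.94)]
clamp top [(array([379.7, 286.8]), 0.64), (array([323. , 225.5]), 0.49)]
    [ 0.3863 -0.0546  0.0009]
tape side [(array([290.1, 176.9]), 0.84)]
tape top [(array([198.9, 148.3]), 0.55)]
    [0.6865 0.3179 0.0066]
```

View pics/side0.png

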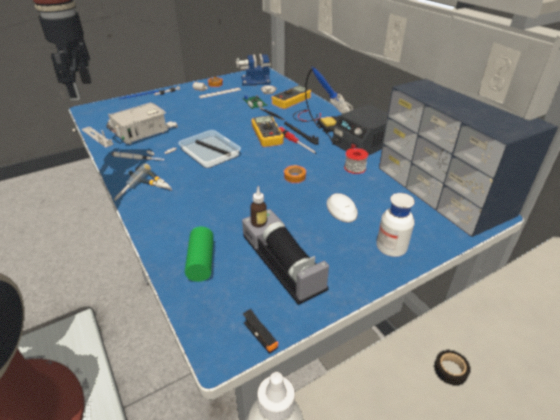

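View pics/top0.png

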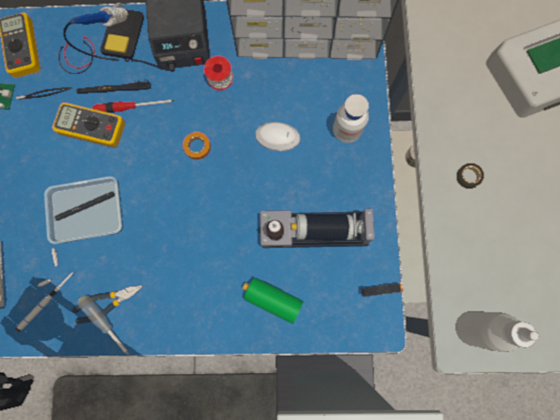

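```bash
python3 - <<'E'
import cv2
a=cv2.imread("pics/side0.png")[170:310,220:360];b=cv2.imread("pics/top0.png")[170:300,240:400]
cv2.imwrite("pics/c0s.png",cv2.resize(a,None,fx=4,fy=4,interpolation=2));cv2.imwrite("pics/c0t.png",cv2.resize(b,None,fx=4,fy=4,interpolation=2))
E
```

```text
(no output)
```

View pics/c0s.png

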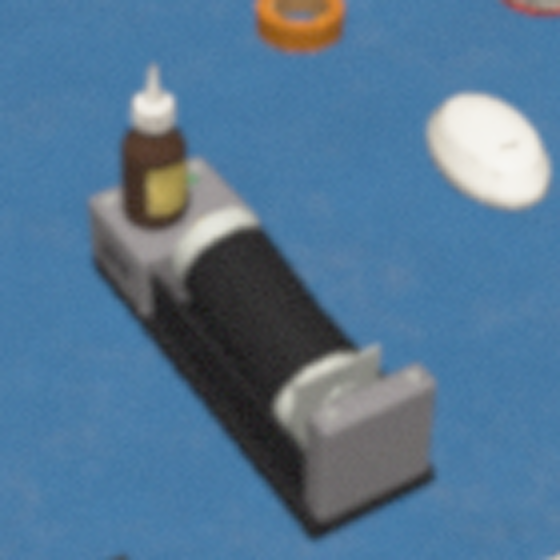

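View pics/c0t.png

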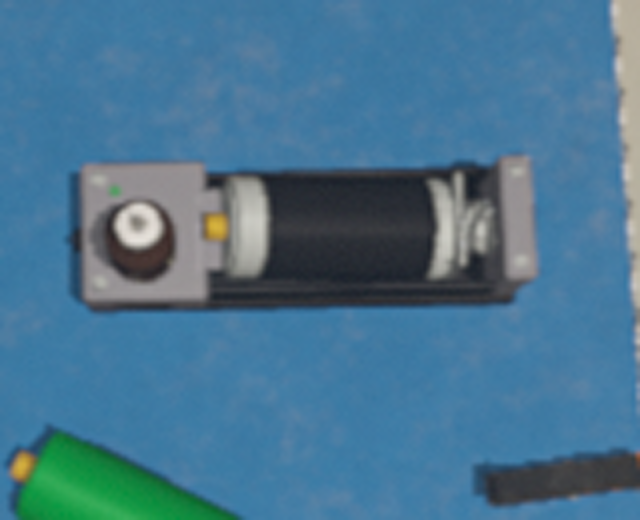

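Chosen: the cell is the black one in the charger (side 285,250 / top 323,226), not the green one (side 200,252 / top 272,299). The bottle is the brown one at side (258,208) / top (274,230), not the white bottles at side (396,228) or (275,400). Next I fit the charger pose from its corners.

```bash
cat > fit.py <<'E'
from h import *
from scipy.optimize import least_squares
np.set_printoptions(precision=4,suppress=True)
P={n:shot(n) for n in("side","top")}
T=lambda u:np.array(u)/4.+[240,170]-0.375
S=lambda u:np.array(u)/4.+[220,170]-0.375
obs=[("top",T((82,163)),(-.11,.035,.051)),("top",T((206,163)),(-.048,.035,.051)),("top",T((83,302)),(-.11,-.035,.051)),("top",T((207,301)),(-.048,-.035,.051)),
("top",T((517,216)),(.102,0,.072)),("side",S((92,203)),(-.11,-.035,.051)),("side",S((197,160)),(-.11,.035,.051))]
def W(q,c):
    c0,s=np.cos(q[2]),np.sin(q[2]);return np.array([q[0]+c0*c[0]-s*c[1],q[1]+s*c[0]+c0*c[1],c[2]])
f=lambda q:np.concatenate([proj(P[n],W(q,c))-u for n,u,c in obs])
r=least_squares(f,[.505,.075,-1.57],loss="soft_l1")
print("pose",r.x,np.degrees(r.x[2]));print(f(r.x).reshape(-1,2))
q=r.x
for k,c in dict(lip=(-.041,0,.051),hous=(-.079,0,.051),seat=(.017,0,.037)).items():print(k,W(q,c))
for n in P:
  print(n,proj(P[n],W(q,(-.041,0,.051))),proj(P[n],W(q,(-.079,0,.051))),proj(P[n],W(q,(.017,0,.037))))
# bottle
print("flux from mark top @.051",atz(P["top"],(277.4,232.1),.051),"side",atz(P["side"],(256.4,227),.051))
print("fc @.086",atz(P["top"],(273.8,230.4),.086),"side",atz(P["side"],(255.9,210.7),.086))
# nozzle tip
print("nozzle z.143",atz(P["top"],T((137,222)),.143),atz(P["side"],S((152,66)),.143))
R=np.array([[np.cos(q[2]),np.sin(q[2])],[-np.sin(q[2]),np.cos(q[2])]])
b=np.array([.495,.153]);print("bottle in charger",R@(b-q[:2]))
E
python3 fit.py
```

```text
pose [ 0.5066  0.0731 -1.5706] -89.98659077146951
[[-0.1407  0.1932]
 [-0.1204 -0.5212]
 [ 0.0649  0.3104]
 [ 0.5661 -0.0953]
 [ 0.7107  0.1467]
 [-1.9296 -1.1745]
 [ 0.6106 -1.1851]]
lip [0.5066 0.1141 0.051 ]
hous [0.5066 0.1521 0.051 ]
seat [0.5066 0.0561 0.037 ]
side [271.7021 232.0731] [262.461  221.7264] [286.8927 254.3689]
top [295.0063 227.1051] [275.8243 227.5258] [323.7694 227.5601]
flux from mark top @.051 [0.4974 0.1491 0.051 ] side [0.4877 0.1439 0.051 ]
fc @.086 [0.4956 0.1554 0.086 ] side [0.4926 0.1524 0.086 ]
nozzle z.143 [0.4965 0.1539 0.143 ] [0.4998 0.1541 0.143 ]
bottle in charger [-0.08   -0.0116]
```

Call:
carry_out --pt "0.49 -0.9 0 0 0 -0.62 1" --pt "0.49 -0.9 0 0 0 -0.62 1" --pt "0.49 -0.9 0 0 0 -0.62 1" --pt "0.49 -0.9 0 0 0 -0.62 1" --pt "0.49 -0.9 0 0 0 -0.62 1" --pt "0.49 -0.9 0 0 0 -0.62 1" --pt "0.49 -0.9 0 0 0 -0.62 1" --pt "0.49 -0.9 0 0 0 -0.62 1" --pt "0.49 -0.9 0 0 0 -0.62 1"

```text
t: 2.3
tool_pos: [0.3869, 0.3572, 0.2315]
tool_rot: [1.531, 2.743, 0.001]
contact_force: [0.2, 1.2, -0.0]
opening: 0.085
```

Call:
carry_out --pt "0.49 -0.9 0 0 0 -0.62 1" --pt "0.49 -0.9 0 0 0 -0.62 1" --pt "0.49 -0.9 0 0 0 -0.62 1" --pt "0.49 -0.9 0 0 0 -0.62 1" --pt "0.49 -0.9 0 0 0 -0.62 1" --pt "0.49 -0.9 0 0 0 -0.62 1" --pt "0.49 -0.9 0 0 0 -0.62 1" --pt "0.49 -0.9 0 0 0 -0.62 1" --pt "0.49 -0.9 0 0 0 -0.62 1" --pt "0 0 0 0 0 0 1" --pt "0 0 0 0 0 0 1"

```text
t: 3.4
tool_pos: [0.4967, 0.1555, 0.2313]
tool_rot: [-2.225, -2.217, -0.0]
contact_force: [0.0, 0.2, 0.5]
opening: 0.0853
```

```bash
python3 - <<'E'
from h import *
from scipy.spatial.transform import Rotation as Ro
np.set_printoptions(precision=4,suppress=True)
o=ctrl.get_obs();print(o["t"],o["q"],o["tool_pos"],o["tool_rot"],o["contact_force"]);print(Ro.from_rotvec(o["tool_rot"]).as_matrix())
p=shot("side");cv2.imwrite("pics/s1.png",cv2.resize(p["frame"][100:310,190:400],None,fx=2.8,fy=2.8,interpolation=2))
E
```

```text
3.4 [ 0.16   -0.2004  1.8527  0.0004  1.4894  0.1635] [0.4967 0.1555 0.2313] [-2.225  -2.2172 -0.0001] [0.0051 0.1717 0.4887]
[[ 0.0035  1.     -0.0003]
 [ 1.     -0.0035  0.0004]
 [ 0.0004 -0.0003 -1.    ]]
```

View pics/s1.png

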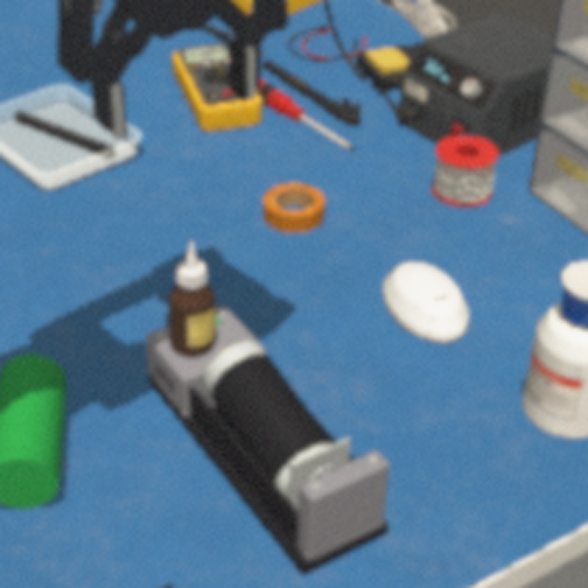

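The picture shows the open jaws above the brown bottle (crop 192,300), aligned across it. I'm going down now.

Call:
carry_out --pt "0 -0.04 -0.8 0 0 0 1" --pt "0 -0.04 -0.8 0 0 0 1" --pt "0 0 -0.8 0 0 0 1" --pt "0 0 -0.8 0 0 0 1" --pt "0 0 -0.8 0 0 0 1" --pt "0 0 -0.8 0 0 0 1" --pt "0 0 -0.8 0 0 0 1" --pt "0 0 -0.77 0 0 0 1" --pt "0 0 0 0 0 0 1" --pt "0 0 0 0 0 0 1"

```text
t: 4.45
tool_pos: [0.4963, 0.1543, 0.0722]
tool_rot: [-2.223, -2.219, 0.0]
contact_force: [-0.3, -0.5, -0.7]
opening: 0.0855
```

```bash
python3 - <<'E'
from h import *
for n in("side","top"):
    p=shot(n);s=p["frame"][150:300,200:350] if n=="side" else p["frame"][160:290,230:390]
    cv2.imwrite(f"pics/{n}2.png",cv2.resize(s,None,fx=3.7,fy=3.7,interpolation=2))
E
```

```text
(no output)
```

View pics/side2.png

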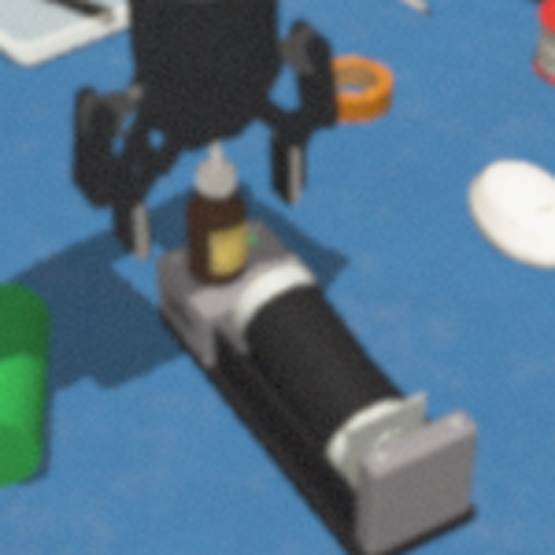

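The fingertips at crop (140,240) and (290,185) straddle the bottle at (217,225). Closing.

Call:
carry_out --pt "0 0 0 0 0 0 0" --pt "0 0 0 0 0 0 0" --pt "0 0 0 0 0 0 0" --pt "0 0 0 0 0 0 0" --pt "0 0 0 0 0 0 0" --pt "0 0 0 0 0 0 0" --pt "0 0 0 0 0 0 0" --pt "0 0 0 0 0 0 0" --grip_force 25

```text
t: 5.35
tool_pos: [0.4971, 0.1537, 0.0726]
tool_rot: [2.224, 2.218, 0.001]
contact_force: [0.0, -0.7, 4.9]
opening: 0.0322
```

Call:
carry_out --pt "0 0 0.4 0 0 0 0" --pt "0 0 0.8 0 0 0 0" --pt "0 0 0.8 0 0 0 0" --pt "0 0 0.8 0 0 0 0" --pt "0 0.4 0.4 0 0 0 0" --pt "-0.1 0.7 0 0 0 0 0" --pt "-0.1 0.8 0 0 0 0 0" --pt "-0.1 0.8 0 0 0 0 0" --pt "-0.1 0.8 0 0 0 0 0"

```text
t: 6.25
tool_pos: [0.4859, 0.2423, 0.1513]
tool_rot: [-2.224, -2.218, 0.002]
contact_force: [1.0, -0.1, -0.2]
opening: 0.0328
```

```bash
python3 - <<'E'
from h import *
p=shot("side")
cv2.imwrite(f"pics/side3.png",p["frame"])
E
```

```text
(no output)
```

View pics/side3.png

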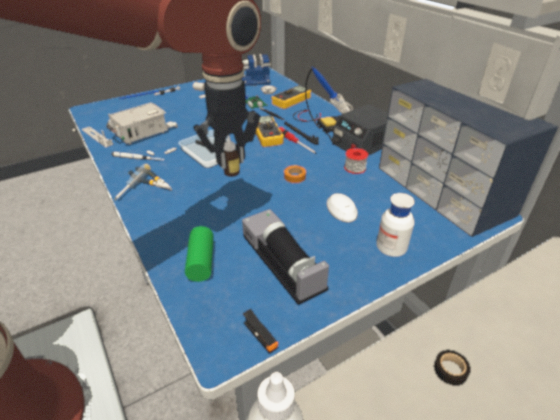

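Call:
carry_out --pt "-0.1 0.8 0 0 0 0 0" --pt "-0.1 0.8 0 0 0 0 0" --pt "-0.1 0.8 0 0 0 0 0" --pt "-0.1 0.8 0 0 0 0 0" --pt "-0.1 0.8 0 0 0 0 0" --pt "-0.1 0.8 0 0 0 0 0" --pt "0 0.4 -0.5 0 0 0 0" --pt "0 0.2 -0.9 0 0 0 0" --pt "0 0 -0.9 0 0 0 0" --pt "0 0 -0.9 0 0 0 0" --pt "0 0 -0.8 0 0 0 0" --pt "0 0 -0.6 0 0 0 0"

```text
t: 7.5
tool_pos: [0.4703, 0.375, 0.0339]
tool_rot: [-2.224, -2.217, 0.006]
contact_force: [-0.4, 0.5, -0.6]
opening: 0.0323
```

Call:
carry_out --pt "0 0 -0.3 0 0 0 0" --pt "0 0 -0.2 0 0 0 0" --pt "0 0 0 0 0 0 0" --pt "0 0 0 0 0 0 0"

```text
t: 7.9
tool_pos: [0.4724, 0.3765, 0.0255]
tool_rot: [2.224, 2.218, 0.002]
contact_force: [-0.7, 0.0, -0.4]
opening: 0.0323
```

```bash
python3 - <<'E'
from h import *
p=shot("side")
cv2.imwrite(f"pics/side4.png",cv2.resize(p["frame"][90:230,150:340],None,fx=3.7,fy=3.7,interpolation=2))
E
```

```text
(no output)
```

View pics/side4.png

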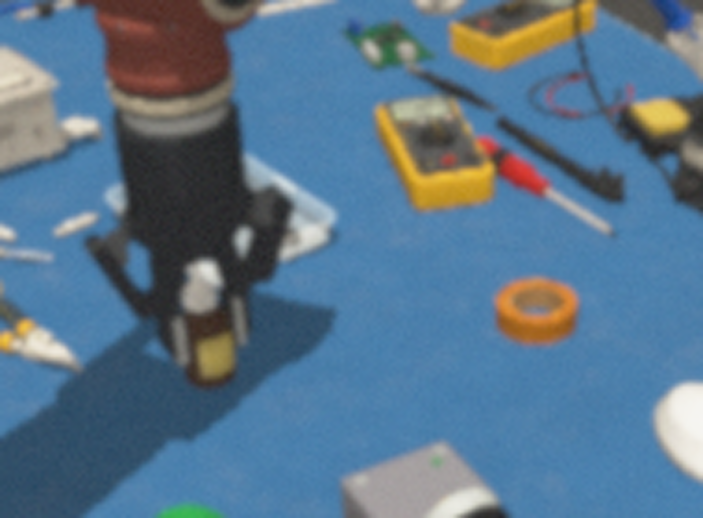

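The bottle is upright in the jaws at crop (210,345), just above the bench. I'll ease it down to contact.

Call:
carry_out --pt "0 0 -0.06 0 0 0 0" --pt "0 0 -0.06 0 0 0 0" --pt "0 0 0 0 0 0 0" --pt "0 0 0 0 0 0 0"

```text
t: 8.35
tool_pos: [0.4718, 0.3761, 0.0217]
tool_rot: [2.225, 2.218, 0.0]
contact_force: [0.3, 0.5, -0.7]
opening: 0.0326
```

Call:
carry_out --pt "0 0 -0.04 0 0 0 0" --pt "0 0 -0.02 0 0 0 0" --pt "0 0 0 0 0 0 0"

```text
t: 8.65
tool_pos: [0.4719, 0.3763, 0.0216]
tool_rot: [-2.225, -2.218, 0.0]
contact_force: [-3.7, -2.2, 7.1]
opening: 0.0326
```

Call:
carry_out --pt "0 0 0.03 0 0 0 0" --pt "0 0 0 0 0 0 0.5" --pt "0 0 0 0 0 0 0.7" --pt "0 0 0 0 0 0 0.9" --pt "0 0 0 0 0 0 1" --pt "0 0 0 0 0 0 1" --pt "0 0 0 0 0 0 1" --pt "0 0 0 0 0 0 1"

```text
t: 9.45
tool_pos: [0.4717, 0.3761, 0.0208]
tool_rot: [2.225, 2.218, -0.0]
contact_force: [-0.2, -0.1, -0.4]
opening: 0.0854
```

Call:
carry_out --pt "0 0 0.3 0 0 0 1" --pt "0 0 0.6 0 0 0 1" --pt "0 0 0.8 0 0 0 1" --pt "0 0 0.8 0 0 0 1" --pt "0 0 0.8 0 0 0 1" --pt "0 0 0.8 0 0 0 1" --pt "0 0 0.8 0 0 0 1" --pt "0 0 0.8 0 0 0 0" --pt "0 0 0 0 0 0 0" --pt "0 0 0 0 0 0 0" --pt "0 0 0 0 0 0 0" --pt "0 0 0 0 0 0 0"

```text
t: 10.65
tool_pos: [0.471, 0.3757, 0.1617]
tool_rot: [-2.224, -2.218, 0.004]
contact_force: [0.2, -0.5, -0.7]
opening: 0.0121
```

```bash
python3 - <<'E'
from h import *
np.set_printoptions(precision=4,suppress=True)
P={n:shot(n) for n in("side","top")}
cv2.imwrite(f"pics/side5.png",cv2.resize(P["side"]["frame"][110:310,170:380],None,fx=2.9,fy=2.9,interpolation=2))
cv2.imwrite(f"pics/top5.png",P["top"]["frame"])
for k in("flux","cell_nub","cell_tail","lip_edge","cell"):
    for n in P: print(k,n,[(px(P[n],x["position"]).round(1),round(x["p"],2)) for x in ctrl.mark_of(P[n],k)[:2]])
E
```

```text
flux side [(array([206.6, 194.2]), 0.84), (array([302.6, 272.6]), 0.24)]
flux top [(array([169.8, 250.2]), 0.73), (array([276.1, 138.1]), 0.22)]
cell_nub side [(array([270.8, 225.2]), 0.8), (array([201.5, 229.4]), 0.77)]
cell_nub top [(array([288.7, 227.2]), 0.56)]
cell_tail side [(array([303.4, 272.4]), 0.64), (array([192.7, 270.8]), 0.6)]
cell_tail top [(array([295.5, 313.8]), 0.73), (array([350.9, 223.3]), 0.58)]
lip_edge side [(array([270.2, 230.5]), 0.84)]
lip_edge top [(array([296.3, 223.7]), 0.87)]
cell side [(array([285.4, 250.1]), 0.9), (array([197.6, 251.8]), 0.73)]
cell top [(array([275.3, 298.5]), 0.76), (array([324.4, 224.5]), 0.72)]
```

View pics/side5.png

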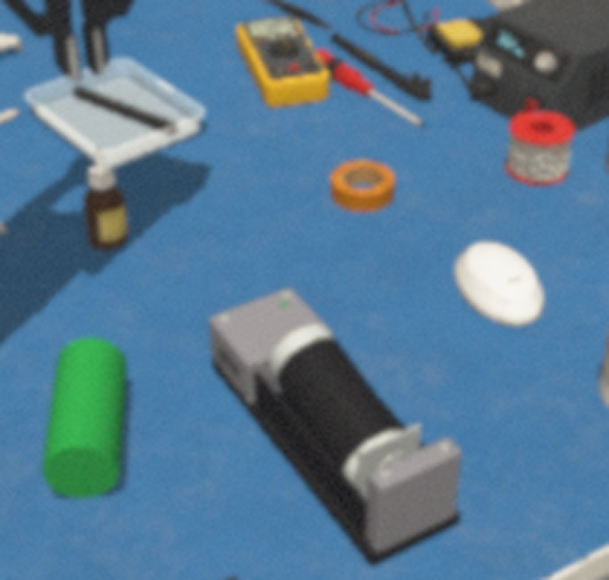

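View pics/top5.png

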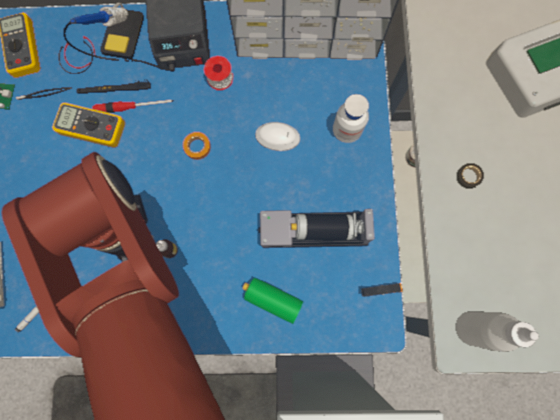

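The bottle stands upright on the bench at crop (106,215), clear of the tape. The cell's nub is still on the lip. With the fingers shut, I'll go to just before the cell's end face.

Call:
carry_out --pt "0.14 -0.5 0 0 0 0 0" --pt "0.14 -0.9 0 0 0 0 0" --pt "0.14 -0.9 0 0 0 0 0" --pt "0.14 -0.9 0 0 0 0 0" --pt "0.14 -0.9 0 0 0 0 0" --pt "0.14 -0.9 0 0 0 0 0" --pt "0.14 -0.9 0 0 0 0 0" --pt "0.14 -0.9 0 0 0 0 0" --pt "0.14 -0.9 0 0 0 0 0" --pt "0.14 -0.9 0 0 0 0 0" --pt "0 -0.4 0 0 0 0 0" --pt "0 0 0 0 0 0 0"

```text
t: 12.45
tool_pos: [0.5067, 0.1499, 0.1633]
tool_rot: [2.227, 2.216, 0.0]
contact_force: [-0.4, 0.5, 0.5]
opening: -0.0002
```

Call:
carry_out --pt "0 0 -0.5 0 0 0 0" --pt "0 0 -0.8 0 0 0 0" --pt "0 0 -0.8 0 0 0 0" --pt "0 0 -0.7 0 0 0 0" --pt "0 0 -0.4 0 0 0 0" --pt "0 0 -0.2 0 0 0 0" --pt "0 0 0 0 0 0 0" --pt "0 0 0 0 0 0 0"

```text
t: 13.25
tool_pos: [0.5073, 0.1514, 0.079]
tool_rot: [2.224, 2.218, 0.002]
contact_force: [-0.1, 0.2, 0.8]
opening: -0.0002
```

```bash
python3 - <<'E'
from h import *
p=shot("side");q=shot("top")
a=cv2.resize(p["frame"][150:290,215:345],None,fx=4,fy=4,interpolation=2)
cv2.imwrite("pics/s6.png",a)
cv2.imwrite("pics/t6.png",cv2.resize(q["frame"][170:290,240:400],None,fx=4,fy=4,interpolation=2))
o=ctrl.get_obs();print(o["tool_pos"],o["contact_force"],o["opening"])
E
```

```text
[0.50753644 0.15132507 0.07942307] [-0.24398699 -0.15924331  0.08360651] 8.556492887902514e-05
```

View pics/s6.png

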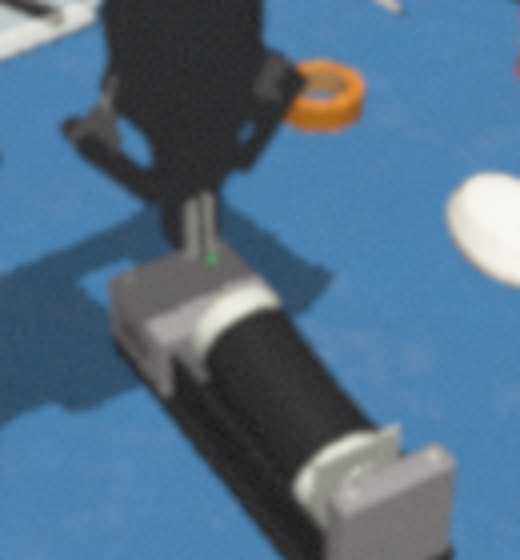

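View pics/t6.png

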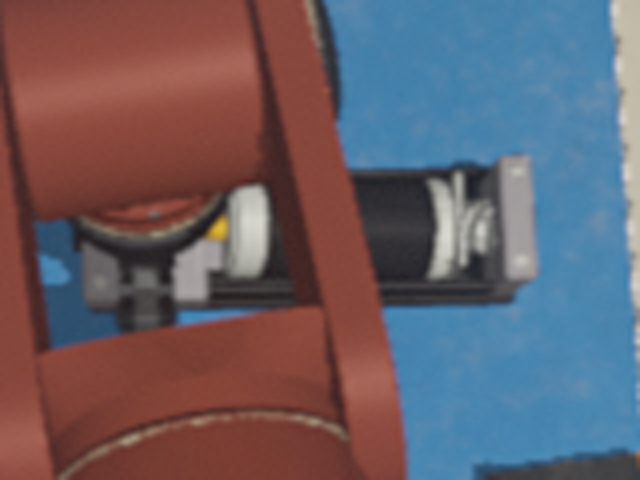

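The shut fingertips (crop 200,240) are above the housing, in line with the cell. Next: creep to contact, about 2 mm lower.

Call:
carry_out --pt "0 -0.3 -0.08 0 0 0 0" --pt "0 -0.4 0 0 0 0 0" --pt "0 -0.24 0 0 0 0 0" --pt "0 -0.08 0 0 0 0 0" --pt "0 -0.08 0 0 0 0 0" --pt "0 0 0 0 0 0 0"

```text
t: 13.95
tool_pos: [0.5068, 0.1234, 0.0763]
tool_rot: [-2.225, -2.218, -0.0]
contact_force: [0.3, -0.2, 0.3]
opening: 0.0
```

Call:
carry_out --pt "0 -0.08 0 0 0 0 0" --pt "0 -0.08 0 0 0 0 0" --pt "0 0 0 0 0 0 0"

```text
t: 14.25
tool_pos: [0.5067, 0.1205, 0.0764]
tool_rot: [-2.224, -2.217, -0.003]
contact_force: [-0.4, 4.9, 1.0]
opening: 0.0003
```

Contact came at y=0.1205 with 4.9 N (0.119 predicted). Pressing back in small steps.

Call:
carry_out --pt "0 -0.06 0 0 0 0 0" --pt "0 -0.06 0 0 0 0 0" --pt "0 -0.06 0 0 0 0 0" --pt "0 0 0 0 0 0 0"

```text
t: 14.65
tool_pos: [0.5065, 0.1172, 0.0762]
tool_rot: [-2.223, -2.216, -0.005]
contact_force: [0.0, 8.5, -1.4]
opening: -0.0
```

Call:
carry_out --pt "0 -0.06 0 0 0 0 0" --pt "0 -0.06 0 0 0 0 0" --pt "0 -0.04 0 0 0 0 0" --pt "0 0 0 0 0 0 0"

```text
t: 15.05
tool_pos: [0.5066, 0.1138, 0.0764]
tool_rot: [-2.222, -2.215, -0.007]
contact_force: [0.7, 10.8, 0.0]
opening: 0.0002
```

Call:
carry_out --pt "0 -0.06 0 0 0 0 0" --pt "0 -0.06 0 0 0 0 0" --pt "0 -0.06 0 0 0 0 0" --pt "0 0 0 0 0 0 0"

```text
t: 15.45
tool_pos: [0.5067, 0.1099, 0.0765]
tool_rot: [-2.222, -2.214, -0.009]
contact_force: [-0.6, 13.1, 0.9]
opening: 0.0004
```

```bash
python3 - <<'E'
from h import *
p=shot("side");q=shot("top")
cv2.imwrite("pics/s7.png",cv2.resize(p["frame"][150:290,215:345],None,fx=4,fy=4,interpolation=2))
cv2.imwrite("pics/t7.png",cv2.resize(q["frame"][170:290,240:400],None,fx=4,fy=4,interpolation=2))
o=ctrl.get_obs();print(o["tool_pos"],o["contact_force"],o["opening"])
E
```

```text
[0.50665331 0.10998771 0.07651444] [ 0.33489499 12.91086061  0.29509523] -0.00022958698842383702
```

View pics/s7.png

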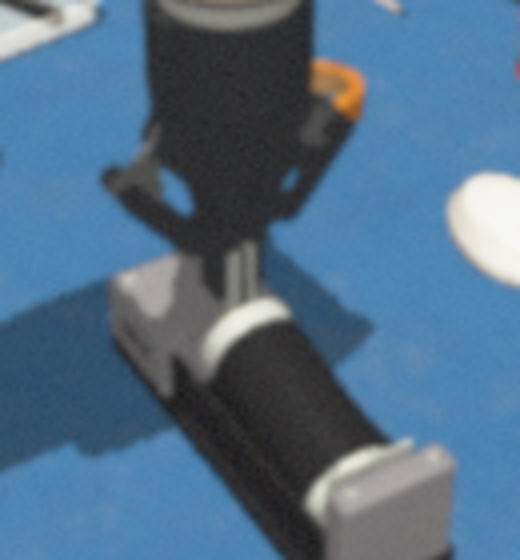

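View pics/t7.png

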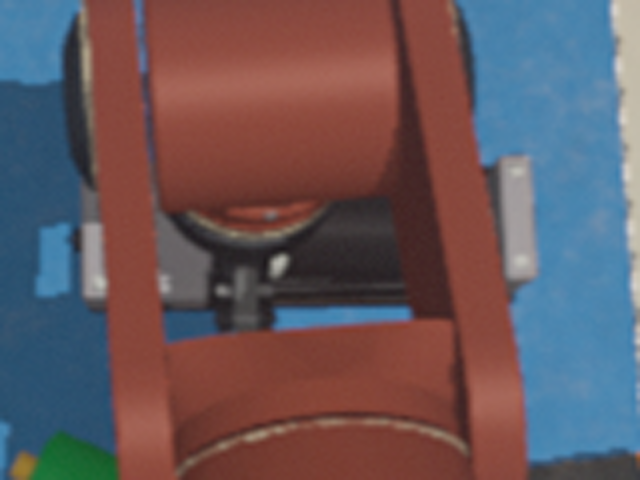

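Pushed back to about 18 mm of plunger travel (13 N). The cell is still tilted and the finger is on its upper end face. I need about 2.5 mm more.

Call:
carry_out --pt "0 -0.05 0 0 0 0 0" --pt "0 -0.05 0 0 0 0 0" --pt "0 0 0 0 0 0 0" --pt "0 0 0 0 0 0 0"

```text
t: 15.95
tool_pos: [0.5067, 0.1079, 0.0766]
tool_rot: [-2.221, -2.214, -0.01]
contact_force: [0.2, 14.0, 0.3]
opening: -0.0002
```

Call:
carry_out --pt "0 -0.03 0 0 0 0 0" --pt "0 0 -0.06 0 0 0 0" --pt "0 0 -0.08 0 0 0 0" --pt "0 0 -0.08 0 0 0 0" --pt "0 0 0 0 0 0 0"

```text
t: 16.45
tool_pos: [0.5069, 0.108, 0.0713]
tool_rot: [-2.221, -2.213, -0.012]
contact_force: [-0.3, 16.8, 2.9]
opening: -0.0003
```

```bash
python3 - <<'E'
from h import *
p=shot("side")
cv2.imwrite("pics/s8.png",cv2.resize(p["frame"][190:290,225:335],None,fx=5.5,fy=5.5,interpolation=2))
o=ctrl.get_obs();print(o["tool_pos"],o["contact_force"],o["opening"])
for k in("cell_nub","cell_tail","lip_edge","cell"):
    print(k,[(px(p,x["position"]).round(1),round(x["p"],2)) for x in ctrl.mark_of(p,k)[:2]])
E
```

```text
[0.50692474 0.10800852 0.07141714] [8.69569742e-03 1.76856317e+01 1.67824438e+00] -0.00024521006570089757
cell_nub [(array([276.5, 231.5]), 0.68), (array([204. , 227.8]), 0.58)]
cell_tail [(array([193.1, 273.6]), 0.85), (array([309., 278.]), 0.79)]
lip_edge [(array([273.8, 228. ]), 0.58)]
cell [(array([198.7, 250. ]), 0.85), (array([287.9, 256.1]), 0.8)]
```

View pics/s8.png

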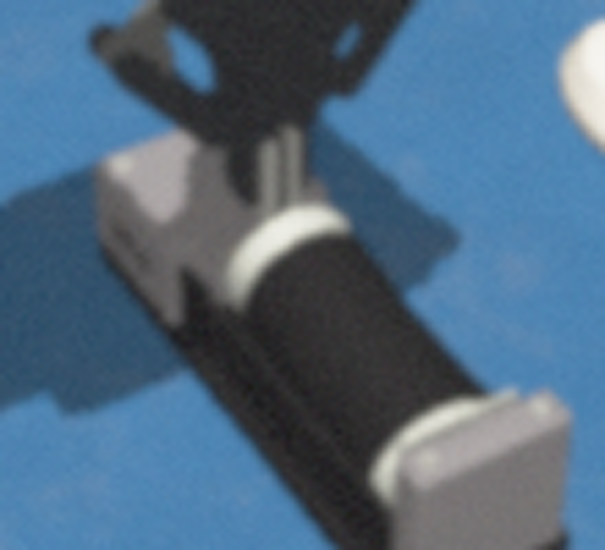

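The end-face rim has dropped about 3 px with the finger, so the cell is following. I'll ease back slightly while going down, since the plunger is near its stop.

Call:
carry_out --pt "0 0.03 -0.04 0 0 0 0" --pt "0 0.02 -0.08 0 0 0 0" --pt "0 0 -0.08 0 0 0 0" --pt "0 0 0 0 0 0 0"

```text
t: 17.1
tool_pos: [0.5068, 0.1094, 0.0663]
tool_rot: [-2.22, -2.213, -0.012]
contact_force: [0.4, 17.9, 1.2]
opening: 0.0003
```

Call:
carry_out --pt "0 0.04 -0.04 0 0 0 0" --pt "0 0.03 -0.06 0 0 0 0" --pt "0 0 -0.06 0 0 0 0" --pt "0 0 0 0 0 0 0"

```text
t: 17.5
tool_pos: [0.5066, 0.1109, 0.0619]
tool_rot: [-2.221, -2.213, -0.011]
contact_force: [-0.5, 17.3, 0.2]
opening: 0.0002
```

```bash
python3 - <<'E'
from h import *
p=shot("side")
cv2.imwrite("pics/s9.png",cv2.resize(p["frame"][190:290,225:335],None,fx=5.5,fy=5.5,interpolation=2))
o=ctrl.get_obs();print(o["tool_pos"],o["contact_force"],o["opening"])
E
```

```text
[0.5066406  0.11085691 0.06204025] [-0.71393526 17.15090007  0.2464553 ] 0.00023590598848520985
```

View pics/s9.png

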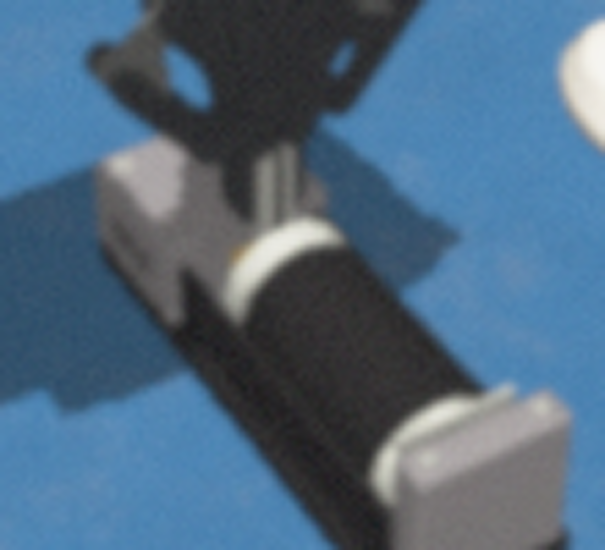

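```bash
cat > sim.py <<'E'
from h import *
import sys
q=[.5066,.0731,-1.5706]
def W(c):
    c0,s=np.cos(q[2]),np.sin(q[2]);return np.array([q[0]+c0*c[0]-s*c[1],q[1]+s*c[0]+c0*c[1],c[2]])
def draw(p,tail,th,out,crop=(190,290,225,335),f=5.5):
    s0=(crop[1]-crop[0],crop[3]-crop[2])
    im=cv2.resize(p["frame"][crop[0]:crop[1],crop[2]:crop[3]],None,fx=f,fy=f,interpolation=2)
    a=np.array([-np.cos(th),0,np.sin(th)]);u=np.array([np.sin(th),0,np.cos(th)]);v=np.array([0,1,0])
    def ring(c,r,col):
        pts=[((proj(p,W(c+r*(np.cos(t)*u+np.sin(t)*v)))-[crop[2],crop[0]]+.5)*f) for t in np.linspace(0,6.283,60)]
        cv2.polylines(im,[np.int32(pts)],True,col,1)
    t=np.array(tail)
    ring(t,.025,(0,255,0));ring(t+.11*a,.025,(0,255,0));ring(t+.11*a,.007,(0,200,255));ring(t+.12*a,.007,(0,0,255))
    L=[(-.041,-.02,.051),(-.041,.02,.051),(-.048,.02,.051),(-.048,-.02,.051)]
    cv2.polylines(im,[np.int32([((proj(p,W(l))-[crop[2],crop[0]]+.5)*f) for l in L])],True,(255,0,255),1)
    cv2.imwrite(out,im)
E
python3 - <<'E'
from sim import *
p=shot("side")
draw(p,(.080,0,.037),.10,"pics/d1.png")
draw(p,(.083,0,.037),.06,"pics/d2.png")
a=np.hstack([cv2.imread("pics/d1.png"),cv2.imread("pics/d2.png")])
cv2.imwrite("pics/d.png",cv2.resize(a,(800,int(a.shape[0]*800/a.shape[1])),interpolation=3))
E
```

```text
(no output)
```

View pics/d1.png

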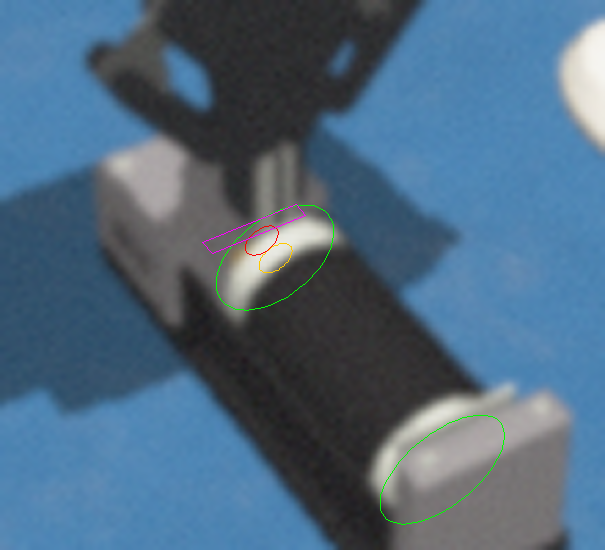

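The model overlay fits to within the known ~2 px side bias: the tilt is about halfway out and the nub is at lip level. Continuing down.

Call:
carry_out --pt "0 0 -0.08 0 0 0 0" --pt "0 0 -0.08 0 0 0 0" --pt "0 0 -0.08 0 0 0 0" --pt "0 0 0 0 0 0 0"

```text
t: 18.0
tool_pos: [0.507, 0.1109, 0.0566]
tool_rot: [-2.221, -2.213, -0.012]
contact_force: [0.5, 17.0, 1.5]
opening: 0.0002
```

```bash
python3 - <<'E'
from sim import *
p=shot("side")
q[0]+=0
o=ctrl.get_obs();print(o["tool_pos"],o["contact_force"])
cv2.imwrite("pics/s10.png",cv2.resize(p["frame"][190:290,225:335],None,fx=5.5,fy=5.5,interpolation=2))
E
```

```text
[0.50701432 0.11084153 0.0566396 ] [-1.39759092 17.62651628  2.24743899]
```

View pics/s10.png

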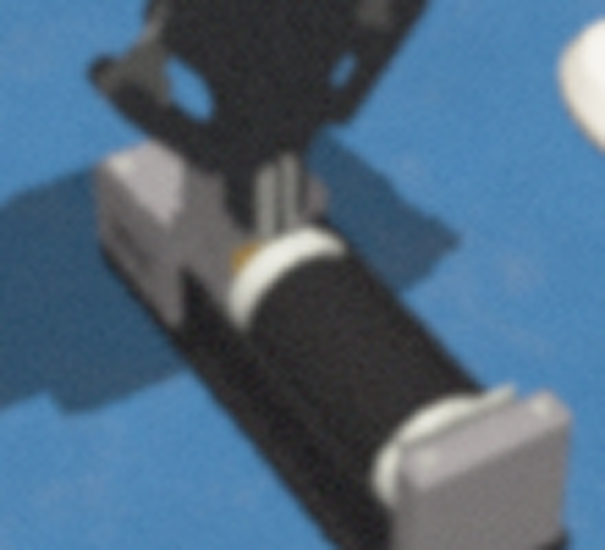

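Call:
carry_out --pt "0 0 -0.05 0 0 0 0" --pt "0 0 -0.04 0 0 0 0" --pt "0 0 0 0 0 0 0" --pt "0 0 0 0 0 0 0"

```text
t: 18.45
tool_pos: [0.5079, 0.1109, 0.0558]
tool_rot: [-2.222, -2.214, -0.014]
contact_force: [-1.2, 18.5, 8.1]
opening: -0.0001
```

```bash
python3 - <<'E'
from sim import *
p=shot("side")
o=ctrl.get_obs();print(o["tool_pos"],o["contact_force"])
draw(p,(.083,0,.037),.0,"pics/d3.png")
E
```

```text
[0.50793239 0.1109202  0.05577967] [-1.7336506  17.20108882  6.56130566]
```

View pics/d3.png

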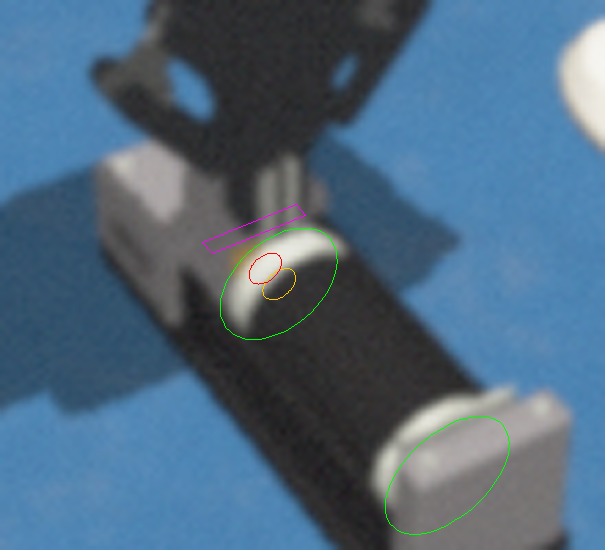

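The downward force rose to 6.5 N at z=0.0558. The cell is down on the bay floor and the outline matches level. Now I let the spring push it home slowly.

Call:
carry_out --pt "0 0.06 0 0 0 0 0" --pt "0 0.06 0 0 0 0 0" --pt "0 0.06 0 0 0 0 0" --pt "0 0.06 0 0 0 0 0" --pt "0 0 0 0 0 0 0"

```text
t: 19.0
tool_pos: [0.5079, 0.1148, 0.0552]
tool_rot: [-2.224, -2.217, -0.008]
contact_force: [-0.0, 10.1, 5.6]
opening: 0.0002
```

Call:
carry_out --pt "0 0.06 0 0 0 0 0" --pt "0 0.06 0 0 0 0 0" --pt "0 0.06 0 0 0 0 0" --pt "0 0 0 0 0 0 0"

```text
t: 19.4
tool_pos: [0.5078, 0.1187, 0.0549]
tool_rot: [-2.224, -2.218, -0.007]
contact_force: [-0.0, 7.9, 4.7]
opening: -0.0003
```

```bash
python3 - <<'E'
from sim import *
p=shot("side")
o=ctrl.get_obs();print(o["tool_pos"],o["contact_force"])
draw(p,(.076,0,.037),.0,"pics/d4.png")
E
```

```text
[0.50782682 0.11874279 0.05495889] [-0.24879367  8.44145589  2.90955394]
```

View pics/d4.png

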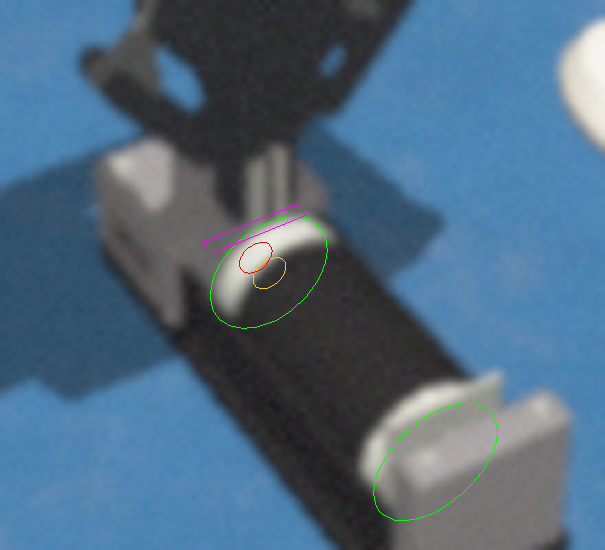

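Call:
carry_out --pt "0 0.06 0 0 0 0 0" --pt "0 0.06 0 0 0 0 0" --pt "0 0.04 0 0 0 0 0" --pt "0 0 0 0 0 0 0"

```text
t: 19.85
tool_pos: [0.5077, 0.1221, 0.0547]
tool_rot: [2.224, 2.218, 0.005]
contact_force: [-1.0, 5.5, 2.5]
opening: -0.0001
```

Call:
carry_out --pt "0 0.06 0 0 0 0 0" --pt "0 0.06 0 0 0 0 0" --pt "0 0 0 0 0 0 0"

```text
t: 20.15
tool_pos: [0.5069, 0.1241, 0.0537]
tool_rot: [2.224, 2.218, 0.001]
contact_force: [1.2, 3.5, 2.3]
opening: 0.0001
```

Call:
carry_out --pt "0 0.06 0.02 0 0 0 0" --pt "0 0.06 0 0 0 0 0" --pt "0 0 0 0 0 0 0"

```text
t: 20.45
tool_pos: [0.5062, 0.1265, 0.0535]
tool_rot: [-2.225, -2.218, 0.002]
contact_force: [-0.0, 0.7, 0.2]
opening: 0.0002
```

```bash
python3 - <<'E'
from sim import *
p=shot("side")
o=ctrl.get_obs();print(o["tool_pos"],o["contact_force"])
draw(p,(.072,0,.037),.0,"pics/d5.png")
E
```

```text
[0.50630869 0.12653315 0.05358967] [-0.91848484 -0.1330254   0.00520809]
```

View pics/d5.png

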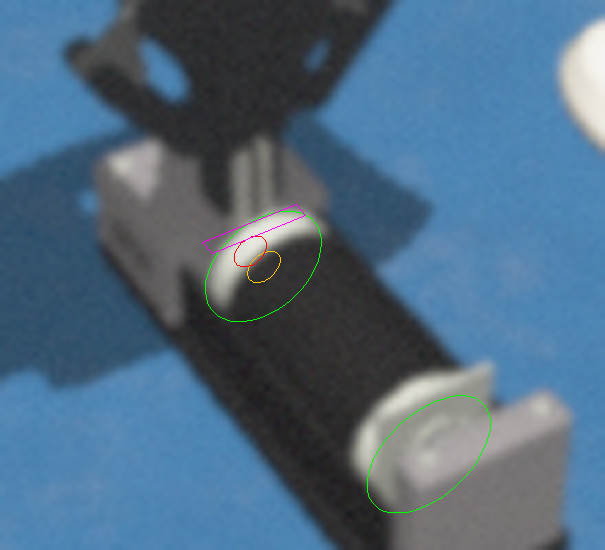

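The force has dropped to zero at about the predicted seated position. Withdrawing back and up, then checking.

Call:
carry_out --pt "0 0.2 0.05 0 0 0 0" --pt "0 0.5 0.1 0 0 0 0" --pt "0 0.5 0.5 0 0 0 0" --pt "0 0.5 0.9 0 0 0 0" --pt "0 0.5 0.9 0 0 0 0" --pt "0 0.9 0.9 0 0 0 0" --pt "0 0.9 0.9 0 0 0 0" --pt "0 0.9 0.9 0 0 0 0" --pt "0 0.9 0.5 0 0 0 0" --pt "0 0.9 0 0 0 0 0"

```text
t: 21.5
tool_pos: [0.5079, 0.2972, 0.2]
tool_rot: [2.222, 2.218, 0.01]
contact_force: [-0.2, -0.7, 0.8]
opening: 0.0003
```

Call:
carry_out --pt "-0.3 0.9 0 0 0 0 0" --pt "-0.3 0.9 0 0 0 0 0" --pt "-0.3 0.9 0 0 0 0 0" --pt "-0.3 0.9 0 0 0 0 0" --pt "0 0 0 0 0 0 0" --pt "0 0 0 0 0 0 0" --pt "0 0 0 0 0 0 0"

```text
t: 22.2
tool_pos: [0.4768, 0.3842, 0.1958]
tool_rot: [2.225, 2.218, 0.0]
contact_force: [0.2, -0.1, -0.5]
opening: 0.0004
```

```bash
python3 - <<'E'
from sim import *
np.set_printoptions(precision=4,suppress=True)
o=ctrl.get_obs();print(o["t"],o["tool_pos"],o["contact_force"])
P={n:shot(n) for n in("side","top")}
draw(P["side"],(.072,0,.037),0,"pics/fs.png",(165,310,180,350),4)
draw(P["top"],(.072,0,.037),0,"pics/ft.png",(180,280,240,400),4.5)
cv2.imwrite("pics/ftop.png",P["top"]["frame"])
cv2.imwrite("pics/fsr.png",cv2.resize(P["side"]["frame"][150:310,180:370],None,fx=3.7,fy=3.7,interpolation=2))
for k in("flux","cell_nub","cell_tail","cell","mouse_puck","clamp","tape"):
    for n in P: print(k,n,[(px(P[n],x["position"]).round(1),round(x["p"],2)) for x in ctrl.mark_of(P[n],k)[:2]])
E
```

```text
22.2 [0.4768 0.3842 0.1958] [ 0.2158 -0.116  -0.4543]
flux side [(array([204.7, 195.2]), 0.69)]
flux top [(array([170.9, 249.9]), 0.61)]
cell_nub side [(array([203.1, 227.7]), 0.75), (array([271.5, 235.5]), 0.74)]
cell_nub top [(array([245.5, 282.1]), 0.7), (array([293.9, 227.3]), 0.59)]
cell_tail side [(array([304.3, 269.9]), 0.83), (array([193.8, 277.6]), 0.57)]
cell_tail top [(array([296.5, 312.8]), 0.95), (array([349.8, 224.8]), 0.83)]
cell side [(array([201. , 254.9]), 0.75), (array([286.8, 252.3]), 0.66)]
cell top [(array([325.3, 224.5]), 0.86), (array([273.5, 298.2]), 0.81)]
mouse_puck side [(array([341.3, 209.8]), 0.76), (array([303.4, 273.3]), 0.63)]
mouse_puck top [(array([275.3, 137.4]), 0.74), (array([276.3, 227.2]), 0.33)]
clamp side [(array([263., 334.]), 0.66)]
clamp top [(array([380.9, 288.6]), 0.73)]
tape side [(array([294.2, 176.3]), 0.62), (array([271.5, 238.5]), 0.26)]
tape top [(array([196.9, 150.3]), 0.86)]
```

View pics/ft.png

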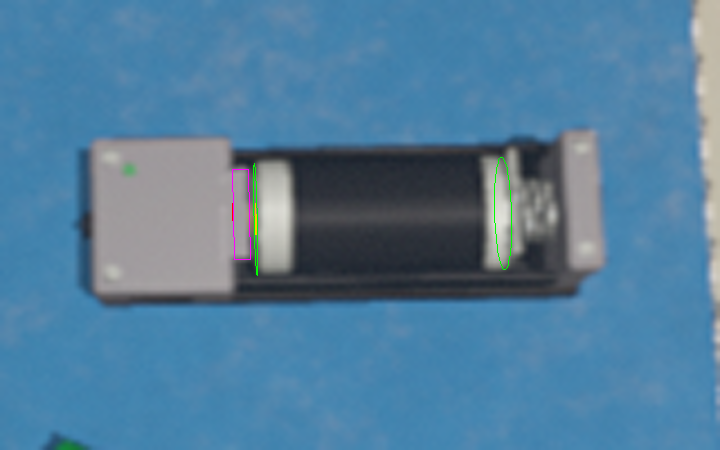

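View pics/fsr.png

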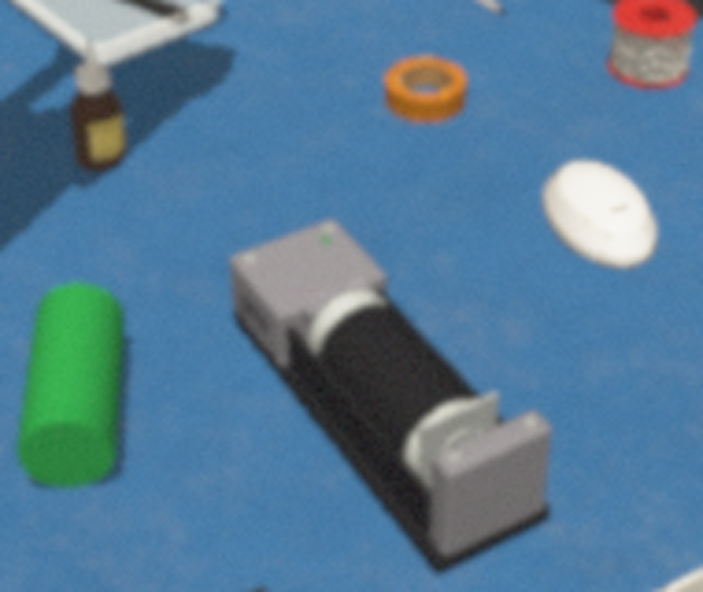

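View pics/ftop.png

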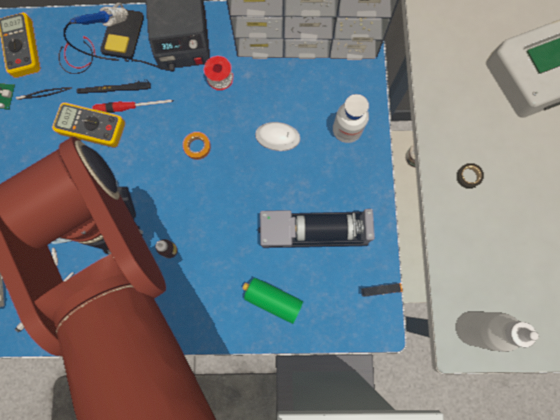

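The checks agree:
- **Cell:** the nub is hidden under the lip (top crop 240,213). The cell outline matches the level, seated model to about 1 px.
- **Bottle:** it stands upright at top (168,247).
- **Bystanders:** puck, clamp and tape are at their original pixels.

Handing in.

```bash
python3 - <<'E'
from h import *
print(ctrl.finish_job())
E
```

```text
the job is handed in; nothing more can be done
None
```

The cell is seated with its nub under the lip, and the job was handed in at about 22 s of the 72 s allowed.

- **Bottle:** I lifted it off the charger and stood it upright on the bench near (0.47, 0.38), about 26 cm from the lip.
- **Cell:** I pressed it back with the shut fingertips on its upper end face, carried it down level, and let the spring push it home. The highest push reading was about 18.5 N along the bay, with up to 8 N downward, well under 40 N.

**Last checks:**
- The top view shows the nub hidden under the lip and the cell outline within about 1 px (roughly 2 mm) of the seated, level model.
- The contact force fell to zero within about 2–4 mm of the predicted seated position.
- The bottle is upright, the puck, clamp and tape are at their starting pixels to within a few pixels, and the arm is clear of everything.

**Disagreements:**
- The side camera was about 2 px off the fitted charger pose, so I relied more on the top view and the contact forces.
- While pressing, force readings ran 2–4 N above what the spring alone should give. I took that to be friction or being near the plunger stop, and eased back.

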